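Gauge a birdhouse roof and hang it over the drying bar

TASK

Slide the red-knobbed caliper jaw shut until the birdhouse roof on the slanted rest is lightly nipped against the yellow sprung plate, pushing that plate in by a few millimetres, then let go and leave the jaw at that reading. Lift the roof off the rest by its dark ridge batten and hang it over the bar of the drying stand, setting it down gently so that it straddles the bar with one slope on each side, evenly. Do not disturb the other things on the bench.

Things in the scene. Friction and masses are not known exactly. Their poses are not given: they have to be found in the camera images.
- jig: checking jig, fixed: plywood base about 270 x 260 mm, 20 mm thick, with the slanted wooden rest in the middle and a steel caliper beam on the robot's side. Origin on the bench below the rest's edge; x away from the robot, y along the edge, the roof's ridge and the beam, z up
- rest_edge (a point): middle of the edge of the slanted rest, a 90-degree wooden edge 90 mm long along the jig's y, 165 mm above the bench, leaning 35 degrees towards the jig's -x; the roof's inner ridge line sits on it
- lamp (a point): middle of the underside of the strip lamp over the rest: 30 mm (jig x) by 120 mm (y), 354 mm above the bench, 25 mm beyond the rest edge, on a post 135 mm beyond it and 75 mm to +y; no room for an upright hand on the roof below it
- fixed_jaw: fixed jaw of the caliper, steel, on the jig's +y side; carries the sprung plate; origin at the jig's x = 0, y = +60 mm, at bench height; axes as the jig
- sprung_plate: yellow plate on springs on the fixed jaw's inner side; meets the roof's +y end; gives 8 mm, about 0.55 N per mm, then stops hard. Origin in the plane of its face that looks to -y, at bench height; y = 0 in the fixed jaw's frame at rest, up to 8 mm when pushed in. Face spans jig x -27 to 47 mm, z 100 to 185 mm
- jaw: sliding jaw of the caliper, a steel plate on the jig's -y side, on a red block with a red knob; axes as the jig; origin in the plane of the face that looks to +y and meets the roof's other end, at bench height. It slides along the jig's y, from 95 mm (fully back) to 45 mm on the -y side of the jig's origin, and stays where left (friction about 5 N); nipping the roof it reads 59 to 53 mm
- knob_top (a point): centre of the top of the red knob that moves the sliding jaw: upright, 20 mm in diameter, 65 mm tall above its red block; the knob axis is at jig x = -80 mm, 36 mm behind (-y) the jaw's face; top 135 mm above the bench
- roof: loose birdhouse roof, 0.15 to 0.31 kg: two pale birch boards 120 x 120 x 12 mm joined at 90 degrees. Origin: middle of the inner ridge line; y along the ridge, z out through the batten, slopes falling 45 degrees to +x and -x. At first on the rest, z leaning 35 degrees from vertical to the jig's -x, its +y end 3 to 10 mm short of the yellow plate
- batten (a point): point to grip on the roof's dark ridge batten: 34 mm from the roof's origin along its z, on the ridge's middle. The batten is 14 mm thick (x), 70 mm long (y) and its top is 50 mm from the origin; the boards' outer ridge is 17 mm from the origin
- stand: drying stand, fixed to the bench: plywood base 160 x 250 mm, 18 mm thick, two posts at y = +-112 mm (18 mm wide, up to the bar); origin at its underside, y along the bar
- bar_mid (a point): middle of the stand's round aluminium bar, on its axis: 16 mm in diameter, along y, 206 mm free between the posts, 220 mm above the bench; axes as the stand. The roof's origin comes to rest 11 mm above this point
- disc: bystander: birch slice 64 mm across, 18 mm thick, lying on the drying stand's base under the bar; origin at its underside
- small_log: bystander: short birch log 44 mm across, 70 mm tall, standing; origin at its underside
- log: bystander: birch log 60 mm across, 130 mm tall, standing; origin at its underside
- sanding_block: bystander: cork block 100 x 60 x 30 mm; origin at its underside
- glue: bystander: white bottle 52 mm across, 110 mm tall, with orange cap; origin at its underside

How it is judged:
By the outcome, as a careful person would: the job done as asked, in the order asked, and still so for the second after the job is handed in, with the robot touching nothing.
It also fails if it takes over 58 s, if anything falls off the work surface, if the arm or the gripper's body presses on something with over 40 N, if the wrist force passes 120 N, or if a joint passes its speed limit or range.

ROBOT

A 6-joint arm with a two-finger parallel gripper is mounted at the origin on the work surface. World frame = base frame: x ahead of the robot, y to its left, z up, the work surface at z = 0. Lengths are in m, angles in rad, forces in N, time in s.
With the tool pointing down it reaches from about 0.25 to 0.775 m from the base axis. Payload 4 kg.
Tool frame: the origin (TCP) lies at the very end of the fingers, on their centre line; the grasp point (between the pads) lies 19 mm behind it (r.grip_point_offset is the distance from the TCP to the grasp point, in m); z points along the fingers, y is the line along which they close (so a half turn about z gives the same grasp; the last joint's range is limited). The gripper opens to 94 mm and grips with 3 to 60 N. Pads are 16 mm wide; open, the fingers measure 119 mm over their backs; the gripper's body (75 mm by 177 mm) begins 78 mm behind the grasp point.
Start: joints at [1.186, 0.087, 1.371, -0, 1.684, -0.103], TCP at [0.153, 0.528, 0.206] pointing down, gripper open.
Joint ranges: [-3.1, 3.1], [-0.76, 2.03], [0.27, 2.55], [-1.08, 4.22], [0.17, 2.65], [-2.57, 2.57]. Speed limits (rad/s): [2.79, 2.79, 3.14, 3.14, 3.14, 3.14].

INTERFACE

Orientations are given as a 3x3 rotation matrix whose columns are the frame's x, y, z axes.
In Python, from station import sensors, camera, calibration, close_job, r gives the robot as it stands. The module is installed in compiled form; this text tells all that it offers.
- The arm moves only by the tool carry_out, never from a script. Its argument "motion" is a list of rows, each an object of numbers: "tx", "ty", "tz": the shift along the tool's x, y, z scaled (see below); "wx", "wy", "wz": the turn, a rotation vector about the tool's x, y, z scaled (see below); "hand": the opening, from -1 (shut) to 1 (fully open). In form: [{"tx": .., "ty": .., "tz": .., "wx": .., "wy": .., "wz": .., "hand": ..}, ...]. A call has exactly 8 rows; each row shifts and turns the commanded pose from where the row before left it, along the tool's axes as they then stand; what a row does not reach is not made up. The controller multiplies each number of a shift by 0.025 m and each number of a turn by 5 degrees. A row lasts 1/12 s, in which the tool goes at most 41.7 mm and 7.16 degrees, less where a joint would pass 70% of its speed; a pose out of reach is approached as far as the arm can. A call with a number of a shift or a turn outside -1 to 1 is refused whole. A call with a gripper value outside its range is refused whole. The fingers move at their own pace and stop on an object; "squeeze" is the grip in N (left out, the last holds). Time passes only in rows, so rows that do not move let the fingers close, or fill a call up. It gives the time, the measured TCP pose, the force, the opening and the grip force at its end, in the units of the state.
- sensors.sense(): the state, without advancing time (a new reading comes with each control period).
- camera(name): name is "side" or "top" or "wrist"; returns the picture (420x560x3 uint8, red, green, blue); there is no depth.
- calibration(name): a dict with "K" (3x3 intrinsics, pixels), "pose" (4x4, takes a point from camera to world coordinates); the wrist camera has in their place "T_tool_cam" (4x4, takes a point from camera to tool coordinates, whose origin is the TCP and whose axes are the flange's). Camera axes: x right, y down, z forward; pixel columns grow to the right and rows downward; lengths in m; the calibration is good to about 2 mm. A picture is of the moment at which its call begins: read the wrist's pose just before it. calibration takes no time and is no camera call.
- close_job(): hands the job in; it is judged then, once.
The state is a dict: "t": time; "q": joint angles; "qvel": joint speeds; "joint_efforts": joint torques, N m; "eef_pos": TCP position; "tcp_rot": TCP orientation; "force": force on the tool from outside, world axes, zero at the start; "moment": the same for the moment, N m; "grip_width": finger opening in m; "finger_force": force on a finger pad.
Only numpy, scipy, OpenCV 4.12 (cv2) and the standard library are available. Lean on these libraries where they do the work, as an engineer would, in place of code of your own. Each camera call takes 0.05 s, during which the arm holds its last target. There are 200 camera calls.

## Working session

There is one attempt and no reset: what is moved stays moved. The work goes in short steps, Python scripts to look and compute and a tool call to move; the robot and the scene stay as the last step left them, time stands still between calls to the robot, and variables do not carry over. Pictures are saved under pics/ and viewed, at most 13 in all, crops included, and the job is handed in when it is done.

Besides the shell and the picture viewer there is one more tool, called after "Emit:" by a JSON object that holds its "name" and its "arguments". carry_out: Moves the arm, as the interface text tells. Shifts and turns lie within -1 to 1; 1 stands for 0.025 m of shift or 5 degrees of turn. Its arguments: {"type":"object","properties":{"motion":{"type":"array","items":{"type":"object","properties":{"tx":{"type":"number"},"ty":{"type":"number"},"tz":{"type":"number"},"wx":{"type":"number"},"wy":{"type":"number"},"wz":{"type":"number"},"hand":{"type":"number"}}}},"squeeze":{"type":"number"}},"required":["motion"]}

```bash
mkdir -p pics; python3 - <<'E'
from station import sensors,camera,calibration
import cv2,numpy as np
s=sensors.sense();print(s['t'],s['eef_pos'],s['tcp_rot'],s['force'])
for n in("side","top","wrist"):
    im=camera(n);cv2.imwrite(f"pics/{n}0.png",im[:,:,::-1]);c=calibration(n)
    print(n,{k:np.round(v,4).tolist() for k,v in c.items()})
E
```

```text
0.0 [0.15274141 0.52779875 0.20433447] [[-9.60555149e-01  2.78088366e-01 -8.16302253e-04]
 [ 2.78089470e-01  9.60553104e-01 -1.99513602e-03]
 [ 2.29277547e-04 -2.14344324e-03 -9.99997677e-01]] [-0.14630725  0.50954161  0.36157754]
side {'K': [[462.6491, 0.0, 281.8275], [0.0, 462.6491, 203.1105], [0.0, 0.0, 1.0]], 'pose': [[0.995, -0.0341, 0.0938, 0.4003], [-0.0971, -0.5494, 0.8299, -0.9032], [0.0232, -0.8348, -0.55, 0.7846], [0.0, 0.0, 0.0, 1.0]]}
top {'K': [[491.5376, 0.0, 275.8815], [0.0, 491.5376, 203.4786], [0.0, 0.0, 1.0]], 'pose': [[0.0072, -0.9751, 0.2217, 0.2553], [-1.0, -0.006, 0.0062, -0.0549], [-0.0047, -0.2217, -0.9751, 1.4391], [0.0, 0.0, 0.0, 1.0]]}
wrist {'K': [[354.6314, 0.0, 281.1765], [0.0, 354.6314, 212.2283], [0.0, 0.0, 1.0]], 'T_tool_cam': [[-0.0002, -0.9706, -0.2408, 0.0699], [1.0, -0.0, -0.0005, -0.0001], [0.0005, -0.2408, 0.9706, -0.1786], [0.0, 0.0, 0.0, 1.0]]}
```

View pics/side0.png

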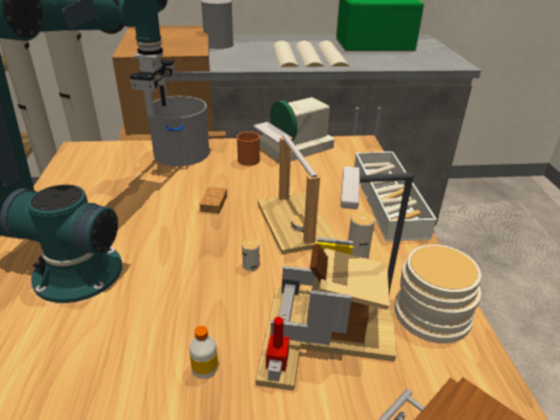

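View pics/top0.png

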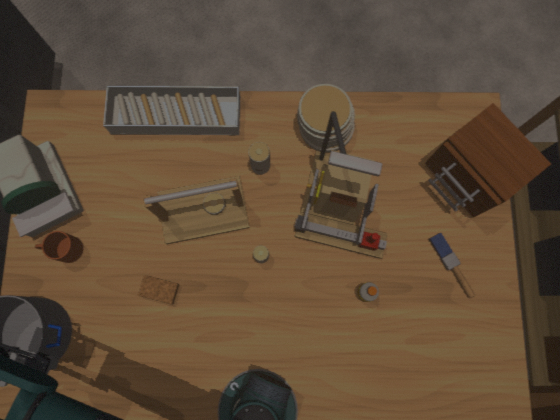

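The side view shows the jig (knob ~(278,325), roof ~(345,275), yellow plate ~(335,246)) and the stand behind it (bar ~(300,155)). In the top view the knob is at ~(372,240), the batten ~(345,198) and the bar ~(193,193). I'll zoom in for exact pixels.

```bash
python3 - <<'E'
import cv2
t=cv2.imread('pics/top0.png')[140:270,140:400];cv2.imwrite('pics/topc.png',cv2.convertScaleAbs(cv2.resize(t,None,fx=3,fy=3,interpolation=cv2.INTER_CUBIC),alpha=1.6,beta=10))
s=cv2.imread('pics/side0.png')[125:385,250:415];cv2.imwrite('pics/sidec.png',cv2.resize(s,None,fx=2.3,fy=2.3,interpolation=cv2.INTER_CUBIC))
E
```

```text
(no output)
```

View pics/topc.png

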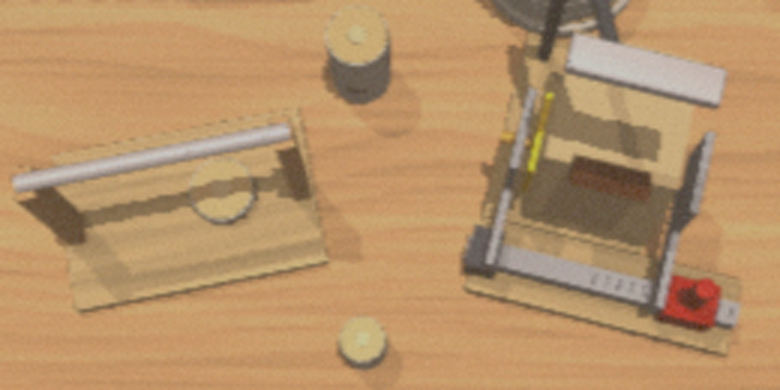

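View pics/sidec.png

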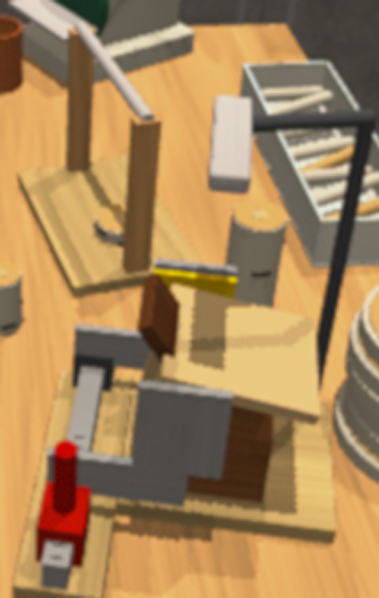

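The top crop shows knob top (707,289), batten (610,178), yellow plate (541,135), base near edge (468,290)–(727,352), and bar ends (18,184) and (292,133). In the side crop the knob top is at (65,447), the batten's top edge runs (155,278)–(143,345), and the bar ends are at (80,20) and (150,115).

```bash
cat > h.py <<'E'
import numpy as np,cv2
from station import sensors,camera,calibration
def ray(n,u,v,T=None):
    c=calibration(n);P=c['pose'] if T is None else T
    return P[:3,3],P[:3,:3]@np.linalg.inv(c['K'])@[u,v,1]
def plane(n,u,v,z,T=None):
    o,d=ray(n,u,v,T);return o+d*(z-o[2])/d[2]
def tri(*rs):
    A=np.zeros((3,3));b=np.zeros(3)
    for o,d in rs:
        d=d/np.linalg.norm(d);M=np.eye(3)-np.outer(d,d);A+=M;b+=M@o
    p=np.linalg.solve(A,b);return p,[np.linalg.norm(np.cross(p-o,d/np.linalg.norm(d))) for o,d in rs]
def proj(n,p,T=None):
    c=calibration(n);P=c['pose'] if T is None else T
    q=c['K']@(P[:3,:3].T@(np.asarray(p)-P[:3,3]));return q[:2]/q[2]
def wristT():
    s=sensors.sense();T=np.eye(4);T[:3,:3]=s['tcp_rot'];T[:3,3]=s['eef_pos'];return T@calibration('wrist')['T_tool_cam']
E
python3 - <<'E'
from h import *
np.set_printoptions(precision=4,suppress=True)
t=lambda u,v:(u/3+140,v/3+140)
s=lambda u,v:(u/2.3+250,v/2.3+125)
print('knob',plane('top',*t(707,289),.135),plane('side',*s(65,447),.135),tri(ray('top',*t(707,289)),ray('side',*s(65,447))))
for a in((18,184),(292,133)):print('bar',plane('top',*t(*a),.22))
for a in((80,20),(150,115)):print('bar s',plane('side',*s(*a),.22))
a=plane('top',*t(468,290),.0);b=plane('top',*t(727,352),.0);print('base',a,b,np.linalg.norm(a-b))
a=plane('top',*t(468,282),.02);b=plane('top',*t(727,345),.02);print('base20',a,b,np.linalg.norm(a-b))
print('side base',plane('side',*s(333,537),0))
for a in((573,37),(725,72),(720,104),(568,70)):print('lamp',plane('top',*t(*a),.354))
print('batten',plane('top',*t(610,178),.2))
for a in((68,285),(326,262)):print('stand base bottom near',plane('top',*t(*a),.0))
E
```

```text
knob [ 0.4632 -0.3144  0.135 ] [ 0.4666 -0.3112  0.135 ] (array([ 0.4646, -0.3139,  0.1376]), [np.float64(0.0017736297865909426), np.float64(0.0017736297865910493)])
bar [0.536 0.284 0.22 ]
bar [0.5823 0.0522 0.22  ]
bar s [0.5403 0.309  0.22  ]
bar s [0.5906 0.0683 0.22  ]
base [ 0.4822 -0.106   0.    ] [ 0.4227 -0.3584  0.    ] 0.25940433555476866
base20 [ 0.4869 -0.1053  0.02  ] [ 0.4272 -0.3545  0.02  ] 0.25631040800322347
side base [ 0.7098 -0.3118  0.    ]
lamp [ 0.6243 -0.1749  0.354 ]
lamp [ 0.5967 -0.291   0.354 ]
lamp [ 0.5712 -0.2862  0.354 ]
lamp [ 0.5977 -0.1706  0.354 ]
batten [ 0.5491 -0.2215  0.2   ]
stand base bottom near [0.4846 0.289  0.    ]
stand base bottom near [0.5093 0.0346 0.    ]
```

Emit:
{"name": "carry_out", "arguments": {"motion": [{"tx": -0.9, "ty": -0.67, "tz": -0.4, "hand": 1}, {"tx": -0.9, "ty": -0.67, "tz": -0.4, "hand": 1}, {"tx": -0.9, "ty": -0.67, "tz": -0.4, "hand": 1}, {"tx": -0.9, "ty": -0.67, "tz": -0.4, "hand": 1}, {"tx": -0.9, "ty": -0.67, "tz": -0.4, "hand": 1}, {"tx": -0.9, "ty": -0.67, "tz": -0.4, "hand": 1}, {"tx": -0.9, "ty": -0.67, "tz": -0.4, "hand": 1}, {"tx": -0.9, "ty": -0.67, "tz": -0.4, "hand": 1}]}}

```text
$.motion[0]: bad value
```

Emit:
{"name": "carry_out", "arguments": {"motion": [{"tx": -0.9, "ty": -0.67, "tz": -0.4, "hand": 1}, {"tx": -0.9, "ty": -0.67, "tz": -0.4, "hand": 1}, {"tx": -0.9, "ty": -0.67, "tz": -0.4, "hand": 1}, {"tx": -0.9, "ty": -0.67, "tz": -0.4, "hand": 1}, {"tx": -0.9, "ty": -0.67, "tz": -0.4, "hand": 1}, {"tx": -0.9, "ty": -0.67, "tz": -0.4, "hand": 1}, {"tx": -0.9, "ty": -0.67, "tz": -0.4, "hand": 1}, {"hand": 1}]}}

```text
$.motion[0]: bad value
```

```bash
python3 - <<'E'
from h import *
T=wristT();s=sensors.sense();print(s['t'],s['eef_pos'],s['tcp_rot'],s['qvel']);im=camera('wrist');np.save('w1T.npy',T);cv2.imwrite('pics/w1.png',im[:,:,::-1])
E
```

```text
0.15 [0.15279089 0.52790011 0.2045704 ] [[-9.60560413e-01  2.78070583e-01 -6.65978211e-04]
 [ 2.78071317e-01  9.60559054e-01 -1.62659169e-03]
 [ 1.87404100e-04 -1.74762903e-03 -9.99998455e-01]] [-0.00051735 -0.00137839 -0.00509375 -0.00039652  0.00016593 -0.0008682 ]
```

View pics/w1.png

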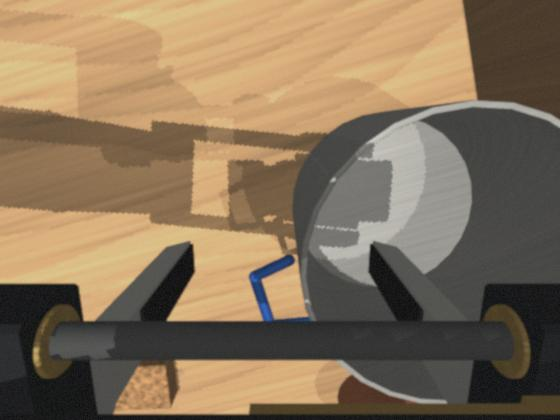

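The picture is of the start pose, since the moves were refused (every field is required). A bucket rim is close on the right at (310,250), so I'll rise first.

Emit:
{"name": "carry_out", "arguments": {"motion": [{"tx": 0, "ty": 0, "tz": -1, "wx": 0, "wy": 0, "wz": 0, "hand": 1}, {"tx": 0, "ty": 0, "tz": -1, "wx": 0, "wy": 0, "wz": 0, "hand": 1}, {"tx": 0, "ty": 0, "tz": -1, "wx": 0, "wy": 0, "wz": 0, "hand": 1}, {"tx": -0.4, "ty": -0.6, "tz": -1, "wx": 0, "wy": 0, "wz": 0, "hand": 1}, {"tx": -0.9, "ty": -0.7, "tz": -1, "wx": 0, "wy": 0, "wz": 0, "hand": 1}, {"tx": -1, "ty": -0.8, "tz": -1, "wx": 0, "wy": 0, "wz": 0, "hand": 1}, {"tx": -1, "ty": -0.8, "tz": 0, "wx": 0, "wy": 0, "wz": 0, "hand": 1}, {"tx": -1, "ty": -0.8, "tz": 0, "wx": 0, "wy": 0, "wz": 0, "hand": 1}]}}

```text
t: 0.87
eef_pos: [0.2313, 0.409, 0.3577]
tcp_rot: [[-0.961, 0.277, 0.003], [0.277, 0.961, 0.004], [-0.002, 0.004, -1.0]]
force: [1.1, 1.2, -0.2]
grip_width: 0.094
finger_force: 0.0
```

Emit:
{"name": "carry_out", "arguments": {"motion": [{"tx": -1, "ty": -0.8, "tz": 0, "wx": 0, "wy": 0, "wz": 0, "hand": 1}, {"tx": -1, "ty": -0.8, "tz": 0, "wx": 0, "wy": 0, "wz": 0, "hand": 1}, {"tx": -1, "ty": -0.8, "tz": 0, "wx": 0, "wy": 0, "wz": 0, "hand": 1}, {"tx": -1, "ty": -0.8, "tz": 0, "wx": 0, "wy": 0, "wz": 0, "hand": 1}, {"tx": -1, "ty": -0.8, "tz": 0, "wx": 0, "wy": 0, "wz": 0, "hand": 1}, {"tx": -1, "ty": -0.8, "tz": 0, "wx": 0, "wy": 0, "wz": 0, "hand": 1}, {"tx": -1, "ty": -0.8, "tz": 0, "wx": 0, "wy": 0, "wz": 0, "hand": 1}, {"tx": -1, "ty": -0.8, "tz": 0, "wx": 0, "wy": 0, "wz": 0, "hand": 1}]}}

```text
t: 1.53
eef_pos: [0.3786, 0.1988, 0.3554]
tcp_rot: [[-0.961, 0.278, 0.0], [0.278, 0.961, 0.0], [-0.0, 0.0, -1.0]]
force: [0.8, 1.1, -0.0]
grip_width: 0.0941
finger_force: 0.0
```

```bash
python3 - <<'E'
from h import *
camera('top')
T=wristT();s=sensors.sense();print(s['t'],s['eef_pos'],s['tcp_rot'],s['qvel'],s['q']);im=camera('wrist');np.save('w1T.npy',T);cv2.imwrite('pics/w1.png',im[:,:,::-1])
E
```

```text
1.5833 [0.38152089 0.19476967 0.3548063 ] [[-0.95858532  0.28480187  0.00144262]
 [ 0.28479409  0.95857993 -0.00410496]
 [-0.00255196 -0.00352411 -0.99999053]] [ 8.54623237e-02 -2.95369145e-05  1.54389475e-02  5.89997588e-02
  1.27507093e-02  1.60904579e-01] [ 0.34309225 -0.16344651  1.31831902 -0.0047566   1.98673835 -0.94082887]
```

View pics/w1.png

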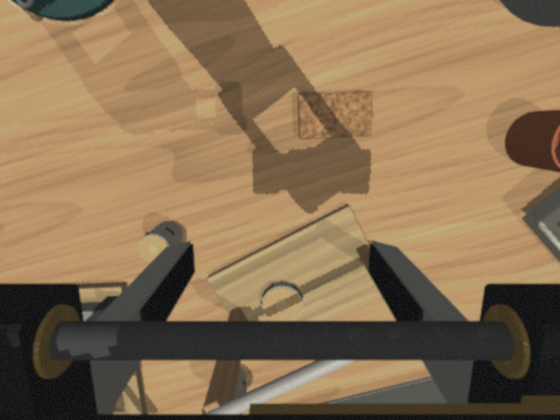

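The wrist view shows the bar at lower (215,411)–(350,362) and the disc at (282,295). On to the knob now.

Emit:
{"name": "carry_out", "arguments": {"motion": [{"tx": -0.44, "ty": -0.93, "tz": 0.24, "wx": 0, "wy": 0, "wz": 0, "hand": 1}, {"tx": -0.44, "ty": -0.93, "tz": 0.24, "wx": 0, "wy": 0, "wz": 0, "hand": 1}, {"tx": -0.44, "ty": -0.93, "tz": 0.24, "wx": 0, "wy": 0, "wz": 0, "hand": 1}, {"tx": -0.44, "ty": -0.93, "tz": 0.24, "wx": 0, "wy": 0, "wz": 0, "hand": 1}, {"tx": -0.44, "ty": -0.93, "tz": 0.24, "wx": 0, "wy": 0, "wz": 0, "hand": 1}, {"tx": -0.44, "ty": -0.93, "tz": 0.24, "wx": 0, "wy": 0, "wz": 0, "hand": 1}, {"tx": -0.44, "ty": -0.93, "tz": 0.24, "wx": 0, "wy": 0, "wz": 0, "hand": 1}, {"tx": -0.44, "ty": -0.93, "tz": 0.24, "wx": 0, "wy": 0, "wz": 0, "hand": 1}]}}

```text
t: 2.3
eef_pos: [0.4108, -0.0031, 0.3072]
tcp_rot: [[-0.961, 0.277, 0.0], [0.277, 0.961, 0.001], [-0.0, 0.001, -1.0]]
force: [0.3, -0.2, 0.4]
grip_width: 0.0937
finger_force: 0.0
```

Emit:
{"name": "carry_out", "arguments": {"motion": [{"tx": -0.44, "ty": -0.93, "tz": 0.24, "wx": 0, "wy": 0, "wz": 0, "hand": 1}, {"tx": -0.44, "ty": -0.93, "tz": 0.24, "wx": 0, "wy": 0, "wz": 0, "hand": 1}, {"tx": -0.44, "ty": -0.93, "tz": 0.24, "wx": 0, "wy": 0, "wz": 0, "hand": 1}, {"tx": -0.44, "ty": -0.93, "tz": 0.24, "wx": 0, "wy": 0, "wz": 0, "hand": 1}, {"tx": -0.44, "ty": -0.93, "tz": 0.24, "wx": 0, "wy": 0, "wz": 0, "hand": 1}, {"tx": -0.44, "ty": -0.93, "tz": 0.24, "wx": 0, "wy": 0, "wz": 0, "hand": 1}, {"tx": -0.44, "ty": -0.93, "tz": 0.24, "wx": 0, "wy": 0, "wz": 0, "hand": 1}, {"tx": -0.44, "ty": -0.93, "tz": 0.24, "wx": 0, "wy": 0, "wz": 0, "hand": 1}]}}

```text
t: 2.97
eef_pos: [0.4441, -0.2062, 0.2591]
tcp_rot: [[-0.961, 0.277, 0.0], [0.277, 0.961, 0.001], [-0.0, 0.001, -1.0]]
force: [0.3, -0.0, 0.4]
grip_width: 0.0939
finger_force: 0.0
```

Emit:
{"name": "carry_out", "arguments": {"motion": [{"tx": -0.44, "ty": -0.93, "tz": 0.24, "wx": 0, "wy": 0, "wz": -0.14, "hand": 1}, {"tx": -0.44, "ty": -0.93, "tz": 0.24, "wx": 0, "wy": 0, "wz": -0.14, "hand": 1}, {"tx": -0.44, "ty": -0.93, "tz": 0.24, "wx": 0, "wy": 0, "wz": -0.14, "hand": 1}, {"tx": -0.44, "ty": -0.93, "tz": 0.24, "wx": 0, "wy": 0, "wz": -0.14, "hand": 1}, {"tx": 0, "ty": 0, "tz": 0, "wx": 0, "wy": 0, "wz": 0, "hand": 1}, {"tx": 0, "ty": 0, "tz": 0, "wx": 0, "wy": 0, "wz": 0, "hand": 1}, {"tx": 0, "ty": 0, "tz": 0, "wx": 0, "wy": 0, "wz": 0, "hand": 1}, {"tx": 0, "ty": 0, "tz": 0, "wx": 0, "wy": 0, "wz": 0, "hand": 1}]}}

```text
t: 3.63
eef_pos: [0.4624, -0.3059, 0.2362]
tcp_rot: [[-0.973, 0.229, 0.001], [0.229, 0.973, -0.0], [-0.001, 0.0, -1.0]]
force: [-0.3, 0.0, 1.1]
grip_width: 0.094
finger_force: 0.0
```

```bash
python3 - <<'E'
from h import *
T=wristT();s=sensors.sense();print(s['t'],s['eef_pos'],s['tcp_rot'],s['qvel'].max(),s['q'],s['force']);im=camera('wrist');np.save('w2T.npy',T);cv2.imwrite('pics/w2.png',im[:,:,::-1])
E
```

```text
3.6333 [ 0.4623803  -0.3059073   0.23620106] [[-9.73334332e-01  2.29389009e-01  9.79929587e-04]
 [ 2.29389093e-01  9.73334805e-01 -2.77543027e-05]
 [-9.60166106e-04  1.97770943e-04 -9.99999519e-01]] 0.003347081485660942 [-6.87130943e-01  9.26532980e-02  1.30450763e+00  6.09213973e-04
  1.74365654e+00 -2.02637225e+00] [-0.33582433  0.02890406  1.08513841]
```

View pics/w2.png

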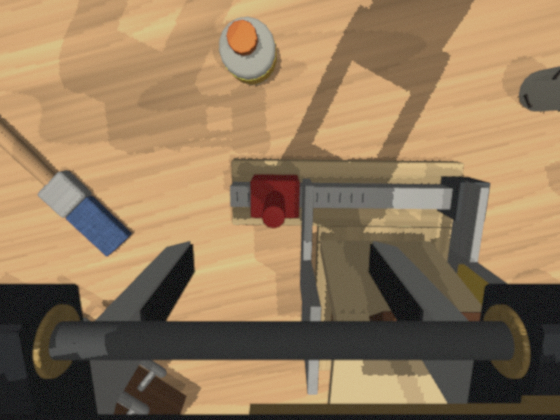

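The view is aligned with the beam. Knob top is at (273,216), the jaw face at (313,250), the fixed jaw at ~(470–487,230), and yellow plate shows at (478,285).

```bash
python3 - <<'E'
from h import *
np.set_printoptions(precision=4,suppress=True)
T=np.load('w2T.npy')
im=cv2.imread('pics/w2.png').astype(int);b,g,r=im[...,0],im[...,1],im[...,2]
# bright knob top blob
m=((r>110)&(g<45)&(b<50)).astype(np.uint8);m[:, :230]=0;m[:,320:]=0;m[:160]=0;m[240:]=0
ys,xs=np.nonzero(m[195:]);print('red lower part rows/cols',xs.min(),xs.max(),ys.max()+195)
k=plane('wrist',273,216,.135,T);print('knob w',k)
ax=-T[:3,:3]@[0,1,0];ax=np.array([.9733,-.2294,0]);ay=np.array([.2294,.9733,0])
J=lambda p:(round(float((p-k)@ax)*1e3,1),round(float((p-k)@ay)*1e3,1))
print('jaw face lowarm(z.07?)',J(plane('wrist',313,230,.08,T)),'top far',J(plane('wrist',318,312,.185,T)),J(plane('wrist',318,390,.185,T)))
for u,v in((457,265),(470,262),(486,292)):print('yellow w',J(plane('wrist',u,v,.185,T)))
for u,v in((460,225),(250+0,160),(232,225),(233,160),(462,162)):print('z.02',J(plane('wrist',u,v,.02,T)))
im=cv2.imread('pics/top0.png').astype(int);b,g,r=im[...,0],im[...,1],im[...,2]
m=((r>110)&(g>100)&(b<50)).astype(np.uint8);m[:,:300]=0;m[:,340:]=0;m[:160]=0;m[205:]=0
ys,xs=np.nonzero(m);kt=plane('top',140+707/3,140+289/3,.135);k=kt;print('knob top',k,len(xs))
for v in np.unique(ys):
  x=xs[ys==v];print(v,x.min(),x.max(),J(plane('top',x.max()+.5,v,.185)))
for u,v in((690,75),(683,140)):print('roof',J(plane('top',140+u/3,140+v/3,.17)))
print('jaw top z185',J(plane('top',140+712/3,140+133/3,.185)),J(plane('top',140+683/3,140+235/3,.1)))
T=np.load('w1T.npy');print('bar',plane('wrist',215,411,.22,T),plane('wrist',350,362,.22,T))
E
```

```text
red lower part rows/cols 252 293 226
knob w [ 0.4636 -0.3132  0.135 ]
jaw face lowarm(z.07?) (28.6, 38.0) top far (58.2, 33.1) (124.1, 34.7)
yellow w (22.1, 128.6)
yellow w (19.9, 137.3)
yellow w (42.5, 151.5)
z.02 (40.7, 213.6)
z.02 (-34.1, -27.9)
z.02 (40.7, -50.3)
z.02 (-34.1, -46.7)
z.02 (-31.9, 207.0)
knob top [ 0.4632 -0.3144  0.135 ] 9
171 323 323 (129.5, 176.1)
185 319 319 (89.4, 178.1)
186 319 319 (86.8, 177.5)
187 319 319 (84.1, 176.9)
190 318 318 (75.5, 177.7)
191 318 318 (72.9, 177.1)
193 317 317 (67.0, 178.4)
194 317 317 (64.3, 177.9)
195 317 317 (61.7, 177.3)
roof (180.0, 57.7)
roof (119.3, 52.0)
jaw top z185 (127.1, 30.3) (51.3, 25.7)
bar [0.5776 0.0625 0.22  ] [0.5597 0.2141 0.22  ]
```

Emit:
{"name": "carry_out", "arguments": {"motion": [{"tx": -0.1, "ty": -0.3, "tz": 0, "wx": 0, "wy": 0, "wz": 0, "hand": -0.2}, {"tx": 0, "ty": 0, "tz": 0.7, "wx": 0, "wy": 0, "wz": 0, "hand": -0.2}, {"tx": 0, "ty": 0, "tz": 0.7, "wx": 0, "wy": 0, "wz": 0, "hand": -0.2}, {"tx": 0, "ty": 0, "tz": 0, "wx": 0, "wy": 0, "wz": 0, "hand": -0.2}, {"tx": 0, "ty": 0, "tz": 0, "wx": 0, "wy": 0, "wz": 0, "hand": -0.2}, {"tx": 0, "ty": 0, "tz": 0, "wx": 0, "wy": 0, "wz": 0, "hand": -0.2}, {"tx": 0, "ty": 0, "tz": 0.4, "wx": 0, "wy": 0, "wz": 0, "hand": -0.2}, {"tx": 0, "ty": 0, "tz": 0.3, "wx": 0, "wy": 0, "wz": 0, "hand": -0.2}]}}

```text
t: 4.35
eef_pos: [0.4633, -0.3156, 0.1839]
tcp_rot: [[-0.973, 0.231, 0.002], [0.231, 0.973, -0.002], [-0.003, -0.001, -1.0]]
force: [0.6, -0.3, -0.3]
grip_width: 0.0445
finger_force: 0.0
```

Emit:
{"name": "carry_out", "arguments": {"motion": [{"tx": 0, "ty": 0, "tz": 0.75, "wx": 0, "wy": 0, "wz": 0, "hand": -0.2}, {"tx": 0, "ty": 0, "tz": 0.75, "wx": 0, "wy": 0, "wz": 0, "hand": -0.2}, {"tx": 0, "ty": 0, "tz": 0.75, "wx": 0, "wy": 0, "wz": 0, "hand": -0.2}, {"tx": 0, "ty": 0, "tz": 0.75, "wx": 0, "wy": 0, "wz": 0, "hand": -0.2}, {"tx": 0, "ty": 0, "tz": 0, "wx": 0, "wy": 0, "wz": 0, "hand": -0.2}, {"tx": 0, "ty": 0, "tz": 0, "wx": 0, "wy": 0, "wz": 0, "hand": -1}, {"tx": 0, "ty": 0, "tz": 0, "wx": 0, "wy": 0, "wz": 0, "hand": -1}, {"tx": 0, "ty": 0, "tz": 0, "wx": 0, "wy": 0, "wz": 0, "hand": -1}], "squeeze": 15}}

```text
t: 5.02
eef_pos: [0.4637, -0.3145, 0.1094]
tcp_rot: [[-0.973, 0.231, 0.003], [0.231, 0.973, 0.001], [-0.002, 0.002, -1.0]]
force: [1.8, 6.1, 1.2]
grip_width: 0.021
finger_force: 2.8
```

Emit:
{"name": "carry_out", "arguments": {"motion": [{"tx": 0, "ty": 0, "tz": 0, "wx": 0, "wy": 0, "wz": 0, "hand": -1}, {"tx": 0, "ty": 0, "tz": 0, "wx": 0, "wy": 0, "wz": 0, "hand": -1}, {"tx": 0, "ty": 0, "tz": 0, "wx": 0, "wy": 0, "wz": 0, "hand": -1}, {"tx": 0, "ty": 0, "tz": 0, "wx": 0, "wy": 0, "wz": 0, "hand": -1}, {"tx": 0, "ty": 0, "tz": 0, "wx": 0, "wy": 0, "wz": 0, "hand": -1}, {"tx": 0, "ty": 0, "tz": 0, "wx": 0, "wy": 0, "wz": 0, "hand": -1}, {"tx": 0, "ty": 0, "tz": 0, "wx": 0, "wy": 0, "wz": 0, "hand": -1}, {"tx": 0, "ty": 0, "tz": 0, "wx": 0, "wy": 0, "wz": 0, "hand": -1}]}}

```text
t: 5.68
eef_pos: [0.4637, -0.3142, 0.1094]
tcp_rot: [[-0.973, 0.23, 0.003], [0.23, 0.973, 0.001], [-0.002, 0.002, -1.0]]
force: [0.9, 5.6, 2.1]
grip_width: 0.0197
finger_force: 15.0
```

Emit:
{"name": "carry_out", "arguments": {"motion": [{"tx": 0, "ty": 0.1, "tz": 0, "wx": 0, "wy": 0, "wz": 0, "hand": -1}, {"tx": 0, "ty": 0.1, "tz": 0, "wx": 0, "wy": 0, "wz": 0, "hand": -1}, {"tx": 0, "ty": 0.1, "tz": 0, "wx": 0, "wy": 0, "wz": 0, "hand": -1}, {"tx": 0, "ty": 0.1, "tz": 0, "wx": 0, "wy": 0, "wz": 0, "hand": -1}, {"tx": 0, "ty": 0.1, "tz": 0, "wx": 0, "wy": 0, "wz": 0, "hand": -1}, {"tx": 0, "ty": 0.05, "tz": 0, "wx": 0, "wy": 0, "wz": 0, "hand": -1}, {"tx": 0, "ty": 0.05, "tz": 0, "wx": 0, "wy": 0, "wz": 0, "hand": -1}, {"tx": 0, "ty": 0.05, "tz": 0, "wx": 0, "wy": 0, "wz": 0, "hand": -1}]}}

```text
t: 6.35
eef_pos: [0.4666, -0.3026, 0.1093]
tcp_rot: [[-0.973, 0.232, 0.002], [0.232, 0.973, -0.007], [-0.003, -0.007, -1.0]]
force: [0.9, -5.6, 1.5]
grip_width: 0.0197
finger_force: 15.0
```

Emit:
{"name": "carry_out", "arguments": {"motion": [{"tx": 0, "ty": 0.02, "tz": 0, "wx": 0, "wy": 0, "wz": 0, "hand": -1}, {"tx": 0, "ty": 0.02, "tz": 0, "wx": 0, "wy": 0, "wz": 0, "hand": -1}, {"tx": 0, "ty": 0.02, "tz": 0, "wx": 0, "wy": 0, "wz": 0, "hand": -1}, {"tx": 0, "ty": 0.02, "tz": 0, "wx": 0, "wy": 0, "wz": 0, "hand": -1}, {"tx": 0, "ty": 0.02, "tz": 0, "wx": 0, "wy": 0, "wz": 0, "hand": -1}, {"tx": 0, "ty": 0.02, "tz": 0, "wx": 0, "wy": 0, "wz": 0, "hand": -1}, {"tx": 0, "ty": 0.02, "tz": 0, "wx": 0, "wy": 0, "wz": 0, "hand": -1}, {"tx": 0, "ty": 0.02, "tz": 0, "wx": 0, "wy": 0, "wz": 0, "hand": -1}]}}

```text
t: 7.02
eef_pos: [0.4674, -0.2992, 0.1093]
tcp_rot: [[-0.973, 0.232, 0.001], [0.232, 0.973, -0.008], [-0.003, -0.007, -1.0]]
force: [-0.7, -6.2, 1.1]
grip_width: 0.0194
finger_force: 15.0
```

```bash
python3 - <<'E'
from h import *
s=sensors.sense();print(s['t'],s['eef_pos'],s['force']@np.array([.2294,.9733,0]))
im=camera('top');cv2.imwrite('pics/top1.png',im[:,:,::-1]);im=camera('side');cv2.imwrite('pics/side1.png',im[:,:,::-1])
a=cv2.resize(cv2.imread('pics/top1.png')[150:250,290:400],None,fx=4,fy=4,interpolation=cv2.INTER_CUBIC)
b=cv2.resize(cv2.imread('pics/side1.png')[235:350,265:350],None,fx=4,fy=4,interpolation=cv2.INTER_CUBIC)
o=np.zeros((460,780,3),np.uint8);o[:400,:440]=cv2.convertScaleAbs(a,alpha=1.5);o[:460,440:780]=b;cv2.imwrite('pics/c1.png',o)
E
```

```text
7.0167 [ 0.46743634 -0.29922188  0.1093338 ] -6.180808259787987
```

View pics/c1.png

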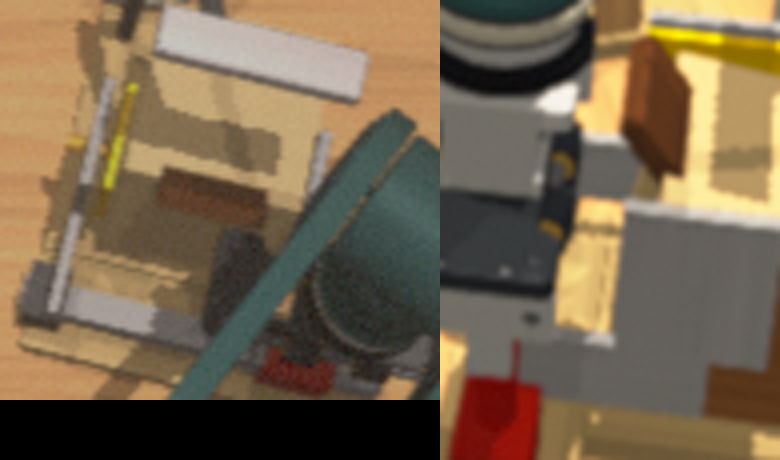

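The top crop shows the jaw near the roof's end, yellow plate still out at (125,135), and a visible gap to the fixed jaw bar. I'll continue slowly and watch the force.

Emit:
{"name": "carry_out", "arguments": {"motion": [{"tx": 0, "ty": 0.02, "tz": 0, "wx": 0, "wy": 0, "wz": 0, "hand": -1}, {"tx": 0, "ty": 0.02, "tz": 0, "wx": 0, "wy": 0, "wz": 0, "hand": -1}, {"tx": 0, "ty": 0.02, "tz": 0, "wx": 0, "wy": 0, "wz": 0, "hand": -1}, {"tx": 0, "ty": 0.02, "tz": 0, "wx": 0, "wy": 0, "wz": 0, "hand": -1}, {"tx": 0, "ty": 0.02, "tz": 0, "wx": 0, "wy": 0, "wz": 0, "hand": -1}, {"tx": 0, "ty": 0.02, "tz": 0, "wx": 0, "wy": 0, "wz": 0, "hand": -1}, {"tx": 0, "ty": 0.02, "tz": 0, "wx": 0, "wy": 0, "wz": 0, "hand": -1}, {"tx": 0, "ty": 0.02, "tz": 0, "wx": 0, "wy": 0, "wz": 0, "hand": -1}]}}

```text
t: 7.78
eef_pos: [0.4684, -0.2954, 0.1093]
tcp_rot: [[-0.973, 0.232, 0.002], [0.232, 0.973, -0.008], [-0.003, -0.007, -1.0]]
force: [-0.2, -7.1, 0.6]
grip_width: 0.0199
finger_force: 15.0
```

Emit:
{"name": "carry_out", "arguments": {"motion": [{"tx": 0, "ty": 0.01, "tz": 0, "wx": 0, "wy": 0, "wz": 0, "hand": -1}, {"tx": 0, "ty": 0.01, "tz": 0, "wx": 0, "wy": 0, "wz": 0, "hand": -1}, {"tx": 0, "ty": 0.01, "tz": 0, "wx": 0, "wy": 0, "wz": 0, "hand": -1}, {"tx": 0, "ty": 0.01, "tz": 0, "wx": 0, "wy": 0, "wz": 0, "hand": -1}, {"tx": 0, "ty": 0.01, "tz": 0, "wx": 0, "wy": 0, "wz": 0, "hand": -1}, {"tx": 0, "ty": 0.01, "tz": 0, "wx": 0, "wy": 0, "wz": 0, "hand": -1}, {"tx": 0, "ty": 0.01, "tz": 0, "wx": 0, "wy": 0, "wz": 0, "hand": -1}, {"tx": 0, "ty": 0.01, "tz": 0, "wx": 0, "wy": 0, "wz": 0, "hand": -1}]}}

```text
t: 8.45
eef_pos: [0.4689, -0.2936, 0.1093]
tcp_rot: [[-0.973, 0.232, 0.002], [0.232, 0.973, -0.008], [-0.003, -0.008, -1.0]]
force: [-0.1, -7.6, 0.0]
grip_width: 0.0192
finger_force: 15.0
```

```bash
cat > y.py <<'E'
from h import *
import sys
s=sensors.sense();print(s['t'],s['eef_pos'],s['force']@np.array([.2294,.9733,0]))
ax=np.array([.9733,-.2294,0]);ay=np.array([.2294,.9733,0]);k=np.array([.4635,-.3140,.135])
if len(sys.argv)>1:
    im=camera('top')[:,:,::-1];cv2.imwrite('pics/%s.png'%sys.argv[1],im)
for f in ['top0','top1']+sys.argv[1:]:
    im=cv2.imread(f'pics/{f}.png').astype(float)
    # yellowness profile along jig y at fixed jig x (70..110 from knob), z=.185
    Y=np.arange(160,195,.5);P=[]
    acc=np.zeros(len(Y));gr=np.zeros(len(Y))
    for x in np.arange(72,120,3):
        uv=np.array([proj('top',k+ax*x/1e3+ay*y/1e3+[0,0,.05]) for y in Y],np.float32)
        v=cv2.remap(im.astype(np.float32),uv[None,:,0],uv[None,:,1],cv2.INTER_LINEAR)[0]
        acc+=np.clip((v[:,1]+v[:,2])/2-v[:,0]-55,0,None)
    print(f,'yellow centroid',(acc*Y).sum()/acc.sum(),'peak',Y[acc.argmax()],acc.max())
E
python3 y.py top2
```

```text
8.45 [ 0.46885653 -0.29360799  0.10933053] -7.383004872939572
top0 yellow centroid 178.5081132262924 peak 178.0 151.86962890625
top1 yellow centroid 178.47100058902913 peak 178.5 239.1162109375Traceback (most recent call last):
  File "y.py", line 13, in <module>
    uv=np.array([proj('top',k+ax*x/1e3+ay*y/1e3+[0,0,.05]) for y in Y],np.float32)
                 ~~~~^^^^^^^^^^^^^^^^^^^^^^^^^^^^^^^^^^^^^
  File "h.py", line 14, in proj
    c=calibration(n);P=c['pose'] if T is None else T
ValueError: time passes only in moves, steps and waits
```

```bash
sed -i 's/^def ray/import functools\ncalibration=functools.lru_cache(None)(calibration)\ndef ray/' h.py; python3 y.py top2
```

```text
8.5 [ 0.46885826 -0.29361568  0.10935276] -6.858997721946336
top0 yellow centroid 178.5081132262924 peak 178.0 151.86962890625
top1 yellow centroid 178.47100058902913 peak 178.5 239.1162109375
top2 yellow centroid 179.6198844698584 peak 179.5 243.16162109375
```

Emit:
{"name": "carry_out", "arguments": {"motion": [{"tx": 0, "ty": 0.02, "tz": 0, "wx": 0, "wy": 0, "wz": 0, "hand": -1}, {"tx": 0, "ty": 0.02, "tz": 0, "wx": 0, "wy": 0, "wz": 0, "hand": -1}, {"tx": 0, "ty": 0.02, "tz": 0, "wx": 0, "wy": 0, "wz": 0, "hand": -1}, {"tx": 0, "ty": 0.02, "tz": 0, "wx": 0, "wy": 0, "wz": 0, "hand": -1}, {"tx": 0, "ty": 0.02, "tz": 0, "wx": 0, "wy": 0, "wz": 0, "hand": -1}, {"tx": 0, "ty": 0.01, "tz": 0, "wx": 0, "wy": 0, "wz": 0, "hand": -1}, {"tx": 0, "ty": 0, "tz": 0, "wx": 0, "wy": 0, "wz": 0, "hand": -1}, {"tx": 0, "ty": 0, "tz": 0, "wx": 0, "wy": 0, "wz": 0, "hand": -1}]}}

```text
t: 9.22
eef_pos: [0.4694, -0.2915, 0.1093]
tcp_rot: [[-0.973, 0.233, 0.001], [0.233, 0.973, -0.009], [-0.004, -0.009, -1.0]]
force: [-0.1, -8.3, 0.4]
grip_width: 0.0197
finger_force: 15.0
```

```bash
python3 y.py top3;python3 y.py top4
```

```text
9.2167 [ 0.46940656 -0.29145725  0.10934314] -8.058072112279929
top0 yellow centroid 178.5081132262924 peak 178.0 151.86962890625
top1 yellow centroid 178.47100058902913 peak 178.5 239.1162109375
top3 yellow centroid 181.7967470157929 peak 181.5 227.31640625
9.2667 [ 0.46937767 -0.29144858  0.10931883] -8.38684861184904
top0 yellow centroid 178.5081132262924 peak 178.0 151.86962890625
top1 yellow centroid 178.47100058902913 peak 178.5 239.1162109375
top4 yellow centroid 181.75434623602317 peak 181.5 233.7060546875
```

Emit:
{"name": "carry_out", "arguments": {"motion": [{"tx": 0, "ty": -0.04, "tz": 0, "wx": 0, "wy": 0, "wz": 0, "hand": -1}, {"tx": 0, "ty": -0.04, "tz": 0, "wx": 0, "wy": 0, "wz": 0, "hand": -1}, {"tx": 0, "ty": -0.03, "tz": 0, "wx": 0, "wy": 0, "wz": 0, "hand": -1}, {"tx": 0, "ty": 0, "tz": 0, "wx": 0, "wy": 0, "wz": 0, "hand": -1}, {"tx": 0, "ty": 0, "tz": 0, "wx": 0, "wy": 0, "wz": 0, "hand": -0.2}, {"tx": 0, "ty": 0, "tz": 0, "wx": 0, "wy": 0, "wz": 0, "hand": -0.2}, {"tx": 0, "ty": 0, "tz": 0, "wx": 0, "wy": 0, "wz": 0, "hand": -0.2}, {"tx": 0, "ty": 0, "tz": 0, "wx": 0, "wy": 0, "wz": 0, "hand": -0.2}]}}

```text
t: 9.98
eef_pos: [0.4683, -0.2884, 0.1069]
tcp_rot: [[-0.973, 0.23, -0.002], [0.23, 0.973, 0.002], [0.002, 0.002, -1.0]]
force: [-0.1, -0.2, 0.2]
grip_width: 0.0373
finger_force: 0.0
```

```bash
python3 y.py top5;python3 y.py top6
```

```text
9.9833 [ 0.46825904 -0.2883845   0.10693961] -0.26931522132285135
top0 yellow centroid 178.5081132262924 peak 178.0 151.86962890625
top1 yellow centroid 178.47100058902913 peak 178.5 239.1162109375
top5 yellow centroid 181.7957517736986 peak 181.5 229.9384765625
10.0333 [ 0.46835325 -0.28857516  0.10707205] -0.11601097997675289
top0 yellow centroid 178.5081132262924 peak 178.0 151.86962890625
top1 yellow centroid 178.47100058902913 peak 178.5 239.1162109375
top6 yellow centroid 181.76593835477976 peak 181.5 226.173828125
```

The jaw stayed when released, with the plate ~3.3 mm in. Rising, backing off and turning for the batten next.

Emit:
{"name": "carry_out", "arguments": {"motion": [{"tx": 0, "ty": 0, "tz": -0.8, "wx": 0, "wy": 0, "wz": 0, "hand": -0.2}, {"tx": 0, "ty": 0, "tz": -0.8, "wx": 0, "wy": 0, "wz": 0, "hand": -0.2}, {"tx": 0.4, "ty": 0, "tz": -0.8, "wx": 0, "wy": 0, "wz": 0, "hand": -0.2}, {"tx": 0.4, "ty": 0, "tz": -0.8, "wx": 0, "wy": 0, "wz": 0, "hand": -0.2}, {"tx": 0.4, "ty": 0, "tz": -0.8, "wx": 0, "wy": 0, "wz": 0, "hand": -0.2}, {"tx": 0.4, "ty": 0, "tz": -0.8, "wx": 0, "wy": 0, "wz": 0, "hand": -0.2}, {"tx": 0, "ty": 0, "tz": -0.8, "wx": 0, "wy": 0, "wz": 1, "hand": -0.2}, {"tx": 0, "ty": 0, "tz": -0.8, "wx": 0, "wy": 0, "wz": 1, "hand": -0.2}]}}

```text
t: 10.75
eef_pos: [0.4293, -0.2798, 0.269]
tcp_rot: [[-0.916, 0.4, -0.0], [0.4, 0.916, 0.0], [0.0, 0.0, -1.0]]
force: [0.8, -0.3, 0.3]
grip_width: 0.0376
finger_force: 0.0
```

Emit:
{"name": "carry_out", "arguments": {"motion": [{"tx": 0, "ty": 0, "tz": 0, "wx": 0, "wy": 0, "wz": 1, "hand": -0.1}, {"tx": 0, "ty": 0, "tz": 0, "wx": 0, "wy": 0, "wz": 1, "hand": -0.1}, {"tx": 0, "ty": 0, "tz": 0, "wx": 0, "wy": 0, "wz": 1, "hand": -0.1}, {"tx": 0, "ty": 0, "tz": 0, "wx": 0, "wy": 0, "wz": 1, "hand": -0.1}, {"tx": 0, "ty": 0, "tz": 0, "wx": 0, "wy": 0, "wz": 1, "hand": -0.1}, {"tx": 0, "ty": 0, "tz": 0, "wx": 0, "wy": 0, "wz": 1, "hand": -0.1}, {"tx": 0, "ty": 0, "tz": 0, "wx": 0, "wy": 0, "wz": 1, "hand": -0.1}, {"tx": 0, "ty": 0, "tz": 0, "wx": 0, "wy": 0, "wz": 1, "hand": -0.1}]}}

```text
t: 11.42
eef_pos: [0.4298, -0.28, 0.2677]
tcp_rot: [[-0.445, 0.896, -0.0], [0.896, 0.445, 0.001], [0.001, -0.0, -1.0]]
force: [0.2, 0.6, -0.1]
grip_width: 0.0425
finger_force: 0.0
```

Emit:
{"name": "carry_out", "arguments": {"motion": [{"tx": 0, "ty": 0, "tz": 0, "wx": 0, "wy": 0, "wz": 1, "hand": -0.1}, {"tx": 0, "ty": 0, "tz": 0, "wx": 0, "wy": 0, "wz": 1, "hand": -0.1}, {"tx": 0, "ty": 0, "tz": 0, "wx": 0, "wy": 0, "wz": 1, "hand": -0.1}, {"tx": 0, "ty": 0, "tz": 0, "wx": 0, "wy": 0, "wz": 1, "hand": -0.1}, {"tx": 0, "ty": 0, "tz": 0, "wx": 0, "wy": 0, "wz": 1, "hand": -0.1}, {"tx": 0, "ty": 0, "tz": 0, "wx": 0, "wy": 0, "wz": 1, "hand": -0.1}, {"tx": 0, "ty": 0, "tz": 0, "wx": 0, "wy": 0, "wz": 1, "hand": -0.1}, {"tx": 0, "ty": 0, "tz": 0, "wx": 0, "wy": 0, "wz": 1, "hand": -0.1}]}}

```text
t: 12.08
eef_pos: [0.4297, -0.28, 0.2676]
tcp_rot: [[0.235, 0.972, -0.001], [0.972, -0.235, 0.001], [0.001, -0.001, -1.0]]
force: [-0.7, -0.6, 0.3]
grip_width: 0.0423
finger_force: 0.0
```

Emit:
{"name": "carry_out", "arguments": {"motion": [{"tx": 0, "ty": 0, "tz": 0, "wx": -1, "wy": 0, "wz": 0, "hand": -0.1}, {"tx": 0, "ty": 0, "tz": 0, "wx": -1, "wy": 0, "wz": 0, "hand": -0.1}, {"tx": 0, "ty": 0, "tz": 0, "wx": -1, "wy": 0, "wz": 0, "hand": -0.1}, {"tx": 0.8, "ty": 0, "tz": 0, "wx": -1, "wy": 0, "wz": 0, "hand": -0.1}, {"tx": 0.8, "ty": 0, "tz": 0, "wx": -1, "wy": 0, "wz": 0, "hand": -0.1}, {"tx": 0.8, "ty": 0, "tz": 0, "wx": -1, "wy": 0, "wz": 0, "hand": -0.1}, {"tx": 0.8, "ty": 0, "tz": 0, "wx": -1, "wy": 0, "wz": 0, "hand": -0.1}, {"tx": 0.4, "ty": 0, "tz": 0, "wx": 0, "wy": 0, "wz": 0, "hand": -0.1}]}}

```text
t: 12.75
eef_pos: [0.4476, -0.1892, 0.263]
tcp_rot: [[0.23, 0.798, 0.556], [0.973, -0.191, -0.129], [0.004, 0.571, -0.821]]
force: [-1.1, -0.6, -1.5]
grip_width: 0.0422
finger_force: 0.0
```

```bash
cat > go.py <<'E'
from h import *
np.set_printoptions(precision=4,suppress=True)
ax=np.array([.9733,-.2294,0]);ay=np.array([.2294,.9733,0]);az=np.array([0,0,1.])
O=np.array([.5682,-.2197,0])
def to(tgt):
    s=sensors.sense();R=s['tcp_rot'];d=R.T@(np.asarray(tgt)-s['eef_pos'])/.025
    print('t',s['t'],'pos',s['eef_pos'],'units',d,'F',s['force'],'w',s['grip_width']);return R
def rot(Rd):
    from scipy.spatial.transform import Rotation as Q
    print('turn units',np.degrees(Q.from_matrix(sensors.sense()['tcp_rot'].T@Rd).as_rotvec())/5)
E
python3 - <<'E'
from go import *
camera('side')
c,s=np.cos(np.radians(35)),np.sin(np.radians(35))
Rd=np.c_[ay,c*ax+s*az,s*ax-c*az]
to([.5159,-.2040,.2429]);rot(Rd);print(sensors.sense()['q'])
E
```

```text
t 12.8 pos [ 0.4488 -0.189   0.2651] units [0.0282 1.7479 2.3028] F [-1.1409  0.5695  0.4084] w 0.04231977652119892
turn units [-0.0251 -0.0302 -0.0177]
[-0.7119 -0.5219  1.8723  0.2846  1.2511 -0.4944]
```

Emit:
{"name": "carry_out", "arguments": {"motion": [{"tx": 0, "ty": 0.44, "tz": 0.5, "wx": 0, "wy": 0, "wz": 0, "hand": -0.1}, {"tx": 0, "ty": 0.44, "tz": 0.5, "wx": 0, "wy": 0, "wz": 0, "hand": -0.1}, {"tx": 0, "ty": 0.44, "tz": 0.5, "wx": 0, "wy": 0, "wz": 0, "hand": -0.1}, {"tx": 0, "ty": 0.44, "tz": 0.5, "wx": 0, "wy": 0, "wz": 0, "hand": -0.1}, {"tx": 0, "ty": 0, "tz": 0, "wx": 0, "wy": 0, "wz": 0, "hand": -0.1}, {"tx": 0, "ty": 0, "tz": 0, "wx": 0, "wy": 0, "wz": 0, "hand": -0.1}, {"tx": 0, "ty": 0, "tz": 0, "wx": 0, "wy": 0, "wz": 0, "hand": -0.1}, {"tx": 0, "ty": 0, "tz": 0, "wx": 0, "wy": 0, "wz": 0, "hand": -0.1}]}}

```text
t: 13.47
eef_pos: [0.5133, -0.2079, 0.2528]
tcp_rot: [[0.231, 0.797, 0.558], [0.973, -0.189, -0.133], [-0.0, 0.574, -0.819]]
force: [0.1, 0.0, -0.2]
grip_width: 0.0421
finger_force: 0.0
```

```bash
python3 - <<'E'
from go import *
T=wristT();np.save('w3T.npy',T);im=camera('wrist')[:,:,::-1];cv2.imwrite('pics/w3.png',im)
to([.5606,-.2145,.1774])
print('predicted batten grip point px',proj('wrist',[.5500,-.2120,.193],T))
Pm=lambda x,y,z:O+ax*x+ay*(y+.0033)+az*.165+z*(-.5736*ax+.8192*az)+0
for x in(-7,7):
  for y in(-35,35):
    p=O+ay*(y+3.3)/1e3+az*.165+.05*(-.5736*ax+.8192*az)+x/1e3*(.8192*ax+.5736*az);print('batten top corner',x,y,proj('wrist',p,T))
E
```

```text
t 13.5167 pos [ 0.5132 -0.2079  0.2529] units [ 0.1821 -0.1743  3.5668] F [-0.213   0.224  -0.1039] w 0.042321740265354194
predicted batten grip point px [276.0525 216.4421]
batten top corner -7 -35 [265.9099 270.1597]
batten top corner -7 35 [264.685 171.175]
batten top corner 7 -35 [285.7438 270.1379]
batten top corner 7 35 [285.9629 171.1517]
```

View pics/w3.png

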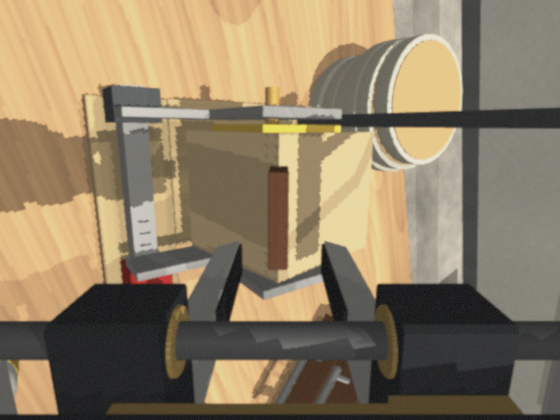

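The batten's top face spans columns 268–288 and rows 170–269, within ~1.5 mm of the prediction. The roof is nipped between the jaw and the yellow plate. Going in to grip.

Emit:
{"name": "carry_out", "arguments": {"motion": [{"tx": 0.18, "ty": -0.1, "tz": 0.5, "wx": 0, "wy": 0, "wz": 0, "hand": -0.1}, {"tx": 0, "ty": 0, "tz": 0.6, "wx": 0, "wy": 0, "wz": 0, "hand": -0.1}, {"tx": 0, "ty": 0, "tz": 0.6, "wx": 0, "wy": 0, "wz": 0, "hand": -0.1}, {"tx": 0, "ty": 0, "tz": 0.6, "wx": 0, "wy": 0, "wz": 0, "hand": -0.1}, {"tx": 0, "ty": 0, "tz": 0.6, "wx": 0, "wy": 0, "wz": 0, "hand": -0.1}, {"tx": 0, "ty": 0, "tz": 0.4, "wx": 0, "wy": 0, "wz": 0, "hand": -0.1}, {"tx": 0, "ty": 0, "tz": 0.2, "wx": 0, "wy": 0, "wz": 0, "hand": -0.1}, {"tx": 0, "ty": 0, "tz": 0, "wx": 0, "wy": 0, "wz": 0, "hand": -0.1}]}}

```text
t: 14.18
eef_pos: [0.5611, -0.2143, 0.178]
tcp_rot: [[0.231, 0.798, 0.557], [0.973, -0.19, -0.132], [0.001, 0.572, -0.82]]
force: [-0.6, -0.0, 0.6]
grip_width: 0.0425
finger_force: 0.0
```

Emit:
{"name": "carry_out", "arguments": {"motion": [{"tx": 0, "ty": 0, "tz": 0, "wx": 0, "wy": 0, "wz": 0, "hand": -1}, {"tx": 0, "ty": 0, "tz": 0, "wx": 0, "wy": 0, "wz": 0, "hand": -1}, {"tx": 0, "ty": 0, "tz": 0, "wx": 0, "wy": 0, "wz": 0, "hand": -1}, {"tx": 0, "ty": 0, "tz": 0, "wx": 0, "wy": 0, "wz": 0, "hand": -1}, {"tx": 0, "ty": 0, "tz": 0, "wx": 0, "wy": 0, "wz": 0, "hand": -1}, {"tx": 0, "ty": 0, "tz": 0, "wx": 0, "wy": 0, "wz": 0, "hand": -1}, {"tx": 0, "ty": 0, "tz": 0, "wx": 0, "wy": 0, "wz": 0, "hand": -1}, {"tx": 0, "ty": 0, "tz": 0, "wx": 0, "wy": 0, "wz": 0, "hand": -1}], "squeeze": 35}}

```text
t: 14.85
eef_pos: [0.5614, -0.2145, 0.1798]
tcp_rot: [[0.231, 0.797, 0.558], [0.973, -0.189, -0.133], [-0.0, 0.574, -0.819]]
force: [-4.7, 0.5, 4.4]
grip_width: 0.0139
finger_force: 35.0
```

```bash
python3 - <<'E'
from go import *
to([.5606,-.2145,.1774]);print(sensors.sense()['finger_force'])
E
```

```text
t 14.85 pos [ 0.5614 -0.2145  0.1798] units [-0.0064 -0.0804  0.063 ] F [-4.7494  0.4717  4.43  ] w 0.013886998264116783
34.993162751197815
```

Emit:
{"name": "carry_out", "arguments": {"motion": [{"tx": 0, "ty": 0, "tz": -0.2, "wx": 0, "wy": 0, "wz": 0, "hand": -1}, {"tx": 0, "ty": 0, "tz": -0.3, "wx": 0, "wy": 0, "wz": 0, "hand": -1}, {"tx": 0, "ty": 0, "tz": -0.4, "wx": 0, "wy": 0, "wz": 0, "hand": -1}, {"tx": 0, "ty": 0, "tz": -0.5, "wx": 0, "wy": 0, "wz": 0, "hand": -1}, {"tx": 0, "ty": 0, "tz": -0.5, "wx": 0, "wy": 0, "wz": 0, "hand": -1}, {"tx": 0, "ty": 0, "tz": -0.5, "wx": 0, "wy": 0, "wz": 0, "hand": -1}, {"tx": 0, "ty": 0, "tz": -0.5, "wx": 0, "wy": 0, "wz": 0, "hand": -1}, {"tx": 0, "ty": 0, "tz": -0.5, "wx": 0, "wy": 0, "wz": 0, "hand": -1}]}}

```text
t: 15.52
eef_pos: [0.5132, -0.2027, 0.2495]
tcp_rot: [[0.23, 0.797, 0.558], [0.973, -0.188, -0.132], [-0.0, 0.573, -0.819]]
force: [0.8, 0.6, -1.9]
grip_width: 0.0134
finger_force: 35.0
```

Emit:
{"name": "carry_out", "arguments": {"motion": [{"tx": 0, "ty": 0, "tz": -0.5, "wx": 0, "wy": 0, "wz": 0, "hand": -1}, {"tx": 0, "ty": 0, "tz": -0.5, "wx": 0, "wy": 0, "wz": 0, "hand": -1}, {"tx": 0, "ty": 0, "tz": -0.5, "wx": 0, "wy": 0, "wz": 0, "hand": -1}, {"tx": 0, "ty": 0, "tz": -0.5, "wx": 0, "wy": 0, "wz": 0, "hand": -1}, {"tx": 0, "ty": 0, "tz": -0.5, "wx": 0, "wy": 0, "wz": 0, "hand": -1}, {"tx": 0, "ty": 0, "tz": -0.5, "wx": 0, "wy": 0, "wz": 0, "hand": -1}, {"tx": 0, "ty": 0, "tz": -0.5, "wx": 0, "wy": 0, "wz": 0, "hand": -1}, {"tx": 0, "ty": 0, "tz": -0.5, "wx": 0, "wy": 0, "wz": 0, "hand": -1}]}}

```text
t: 16.18
eef_pos: [0.4572, -0.1894, 0.3315]
tcp_rot: [[0.23, 0.797, 0.558], [0.973, -0.188, -0.132], [-0.0, 0.574, -0.819]]
force: [0.7, -0.4, -1.2]
grip_width: 0.0138
finger_force: 35.0
```

```bash
python3 - <<'E'
from go import *
to([.5606,-.2145,.1774]);s=sensors.sense();print(s['q'],s['moment'],s['finger_force'])
# refine bar from top0: bright grey line
im=cv2.imread('pics/top0.png').astype(float);a=np.array([.536,.284,.22]);b=np.array([.5823,.0522,.22])
d=(b-a)/np.linalg.norm(b-a);n=np.array([-d[1],d[0],0]);n*=np.sign(n[0])
def line(name,im):
  pts=[]
  for t in np.arange(.04,.2,.01):
    Y=np.arange(-.02,.0201,.0005);uv=np.array([proj(name,a+d*t+n*y) for y in Y],np.float32)
    v=cv2.remap(im.astype(np.float32),uv[None,:,0],uv[None,:,1],cv2.INTER_LINEAR)[0]
    w=np.clip(v[:,0]-v[:,2]+25,0,None)  # grey vs wood (blue-red)
    w[w<.4*w.max()]=0
    pts.append((t,(w*Y).sum()/w.sum(),np.ptp(Y[w>0])))
  p=np.array(pts);f=np.polyfit(p[:,0],p[:,1],1);print(name,'offset line',f,'resid',np.std(p[:,1]-np.polyval(f,p[:,0])),'width',np.median(p[:,2]))
  q=[a+d*t+n*np.polyval(f,t) for t in(0,.236)];print(q)
  # ends along the bar
  T=np.arange(-.03,.27,.001);uv=np.array([proj(name,a+d*t+n*np.polyval(f,t)) for t in T],np.float32)
  v=cv2.remap(im.astype(np.float32),uv[None,:,0],uv[None,:,1],cv2.INTER_LINEAR)[0]
  g=(v[:,0]-v[:,2]>-25);i=np.nonzero(g)[0];print('ends',T[i.min()],T[i.max()], 'mid',a+d*(T[i.min()]+T[i.max()])/2+n*np.polyval(f,(T[i.min()]+T[i.max()])/2))
line('top',im);line('side',cv2.imread('pics/side0.png').astype(float))
E
```

```text
t 16.1833 pos [ 0.4572 -0.1894  0.3315] units [-0.0252 -0.0507  7.4905] F [ 0.6887 -0.3555 -1.2303] w 0.01380823847113621
[-0.6913 -0.4924  1.7257  0.2629  1.3552 -0.4425] [ 0.0639  0.5584 -0.008 ] 34.98902142047882
top offset line [0.0076 0.0017] resid 0.00017680386680011704 width 0.01200000000000001
[array([0.5377, 0.2843, 0.22  ]), array([0.5857, 0.0533, 0.22  ])]
ends -0.002999999999999975 0.23300000000000023 mid [0.5611 0.1717 0.22  ]
side offset line [-0.0069  0.002 ] resid 0.0035747029324521497 width 0.004750000000000004
[array([0.538 , 0.2844, 0.22  ]), array([0.5826, 0.0526, 0.22  ])]
ends -0.03 0.21000000000000021 mid [0.555 0.196 0.22 ]
```

Emit:
{"name": "carry_out", "arguments": {"motion": [{"tx": 0, "ty": 0, "tz": -0.6, "wx": 0.7, "wy": 0, "wz": 0, "hand": -1}, {"tx": 0, "ty": 0, "tz": -0.6, "wx": 0.9, "wy": 0, "wz": 0, "hand": -1}, {"tx": 0, "ty": 0, "tz": -0.6, "wx": 0.9, "wy": 0, "wz": 0, "hand": -1}, {"tx": 0, "ty": 0, "tz": -0.6, "wx": 0.9, "wy": 0, "wz": 0, "hand": -1}, {"tx": 0, "ty": 0, "tz": -0.6, "wx": 0.9, "wy": 0, "wz": 0, "hand": -1}, {"tx": 0, "ty": 0, "tz": -0.5, "wx": 0.9, "wy": 0, "wz": 0, "hand": -1}, {"tx": 0, "ty": 0, "tz": -0.3, "wx": 0.9, "wy": 0, "wz": 0, "hand": -1}, {"tx": 0, "ty": 0, "tz": -0.1, "wx": 0.9, "wy": 0, "wz": 0, "hand": -1}]}}

```text
t: 16.85
eef_pos: [0.4211, -0.1809, 0.4226]
tcp_rot: [[0.23, 0.973, 0.002], [0.973, -0.23, -0.002], [-0.001, 0.002, -1.0]]
force: [-0.8, -1.1, -1.7]
grip_width: 0.0138
finger_force: 35.0
```

Emit:
{"name": "carry_out", "arguments": {"motion": [{"tx": 0.3, "ty": 0, "tz": 0, "wx": 0, "wy": 0, "wz": -0.6, "hand": -1}, {"tx": 0.6, "ty": 0, "tz": 0, "wx": 0, "wy": 0, "wz": -0.6, "hand": -1}, {"tx": 0.9, "ty": 0, "tz": 0, "wx": 0, "wy": 0, "wz": -0.6, "hand": -1}, {"tx": 0.9, "ty": 0, "tz": 0, "wx": 0, "wy": 0, "wz": -0.6, "hand": -1}, {"tx": 0.9, "ty": 0, "tz": 0, "wx": 0, "wy": 0, "wz": -0.6, "hand": -1}, {"tx": 0.9, "ty": 0, "tz": 0, "wx": 0, "wy": 0, "wz": -0.6, "hand": -1}, {"tx": 0.9, "ty": 0, "tz": 0, "wx": 0, "wy": 0, "wz": -0.7, "hand": -1}, {"tx": 0.9, "ty": 0, "tz": 0, "wx": 0, "wy": 0, "wz": -0.7, "hand": -1}]}}

```text
t: 17.52
eef_pos: [0.4249, -0.0235, 0.4199]
tcp_rot: [[-0.206, 0.979, 0.002], [0.979, 0.206, 0.0], [0.0, 0.002, -1.0]]
force: [0.7, 0.1, -2.9]
grip_width: 0.0137
finger_force: 35.0
```

```bash
cat >> go.py <<'E'
sy=np.array([-.2035,.9791,0]);sx=np.array([.9791,.2035,0]);Rs=np.c_[sy,sx,-az];B=np.array([.5611,.1717,.22])
E
python3 - <<'E'
from go import *
camera('top');to([.5611,.1717,.38]);rot(Rs);s=sensors.sense();print(s['q'])
E
```

```text
t 17.5667 pos [ 0.424  -0.0202  0.4207] units [6.3296 6.9866 1.6667] F [-0.35    1.3172 -1.2669] w 0.01333672994012377
turn units [ 0.0331 -0.0324  0.1055]
[-0.1844 -0.1328  1.1571  0.0043  2.1157 -0.3963]
```

Emit:
{"name": "carry_out", "arguments": {"motion": [{"tx": 0.8, "ty": 0.87, "tz": 0, "wx": 0, "wy": 0, "wz": 0, "hand": -1}, {"tx": 0.8, "ty": 0.87, "tz": 0, "wx": 0, "wy": 0, "wz": 0, "hand": -1}, {"tx": 0.8, "ty": 0.87, "tz": 0, "wx": 0, "wy": 0, "wz": 0, "hand": -1}, {"tx": 0.8, "ty": 0.87, "tz": 0, "wx": 0, "wy": 0, "wz": 0, "hand": -1}, {"tx": 0.8, "ty": 0.87, "tz": 0, "wx": 0, "wy": 0, "wz": 0, "hand": -1}, {"tx": 0.8, "ty": 0.87, "tz": 0, "wx": 0, "wy": 0, "wz": 0, "hand": -1}, {"tx": 0.8, "ty": 0.87, "tz": 0, "wx": 0, "wy": 0, "wz": 0, "hand": -1}, {"tx": 0.7, "ty": 0.87, "tz": 0, "wx": 0, "wy": 0, "wz": 0, "hand": -1}]}}

```text
t: 18.23
eef_pos: [0.5641, 0.1662, 0.42]
tcp_rot: [[-0.203, 0.979, 0.001], [0.979, 0.203, 0.001], [0.001, 0.001, -1.0]]
force: [0.6, 0.6, -0.4]
grip_width: 0.0135
finger_force: 35.0
```

Emit:
{"name": "carry_out", "arguments": {"motion": [{"tx": 0, "ty": 0, "tz": 0.3, "wx": 0, "wy": 0, "wz": 0, "hand": -1}, {"tx": 0, "ty": 0, "tz": 0.4, "wx": 0, "wy": 0, "wz": 0, "hand": -1}, {"tx": 0, "ty": 0, "tz": 0.4, "wx": 0, "wy": 0, "wz": 0, "hand": -1}, {"tx": 0, "ty": 0, "tz": 0.4, "wx": 0, "wy": 0, "wz": 0, "hand": -1}, {"tx": 0, "ty": 0, "tz": 0.2, "wx": 0, "wy": 0, "wz": 0, "hand": -1}, {"tx": 0, "ty": 0, "tz": 0, "wx": 0, "wy": 0, "wz": 0, "hand": -1}, {"tx": 0, "ty": 0, "tz": 0, "wx": 0, "wy": 0, "wz": 0, "hand": -1}, {"tx": 0, "ty": 0, "tz": 0, "wx": 0, "wy": 0, "wz": 0, "hand": -1}]}}

```text
t: 18.9
eef_pos: [0.5637, 0.1644, 0.3779]
tcp_rot: [[-0.202, 0.979, 0.002], [0.979, 0.202, 0.0], [0.0, 0.002, -1.0]]
force: [0.0, -0.6, -1.3]
grip_width: 0.0139
finger_force: 35.0
```

```bash
python3 - <<'E'
from go import *
T=wristT();np.save('w4T.npy',T);w=camera('wrist')[:,:,::-1].copy();s=camera('side')[:,:,::-1].copy();cv2.imwrite('pics/w4.png',w);cv2.imwrite('pics/side4.png',s)
to([.5611,.1717,.38]);rot(Rs)
for t in(-.121,-.103,.103,.121):print(t,proj('wrist',B+sy*t,T),proj('side',B+sy*t))
o=np.zeros((420,800,3),np.uint8);o[:,:450]=cv2.resize(w,(560,420))[:,55:505];o[:420,450:]=cv2.resize(s[70:280,220:395],(350,420));cv2.imwrite('pics/c4.png',o)
E
```

```text
t 19.0 pos [0.5638 0.1645 0.3779] units [ 0.3025 -0.0495 -0.0826] F [ 0.3301  0.2442 -1.4093] w 0.013572160500019331
turn units [ 0.0223 -0.001  -0.0194]
-0.121 [280.4538 304.4389] [314.2135 178.1499]
-0.103 [280.4115 288.6247] [311.6251 174.5709]
0.103 [279.8436  76.7554] [286.0545 139.213 ]
0.121 [279.7853  55.0395] [284.1225 136.5415]
```

View pics/c4.png

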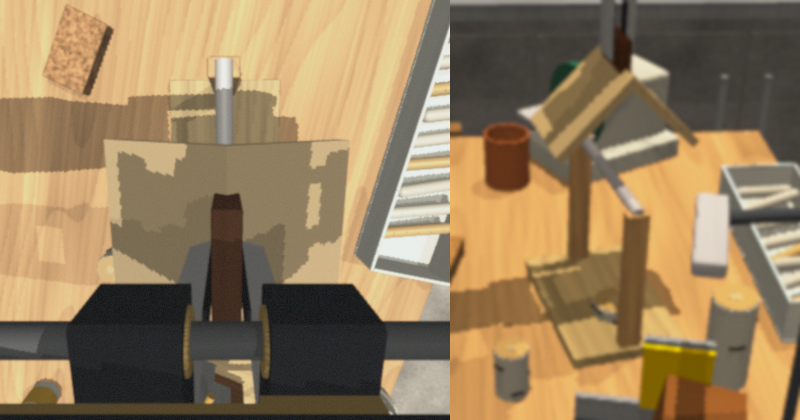

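The bar in the wrist view (columns 271–287, end at row 57) matches the prediction to a pixel or two, as does the near end in the side view (313,175). The roof is level above it, so I'll centre it along the bar and lower.

Emit:
{"name": "carry_out", "arguments": {"motion": [{"tx": 0.1, "ty": -0.05, "tz": 0.3, "wx": 0, "wy": 0, "wz": 0, "hand": -1}, {"tx": 0.2, "ty": 0, "tz": 0.6, "wx": 0, "wy": 0, "wz": 0, "hand": -1}, {"tx": 0, "ty": 0, "tz": 0.8, "wx": 0, "wy": 0, "wz": 0, "hand": -1}, {"tx": 0, "ty": 0, "tz": 0.8, "wx": 0, "wy": 0, "wz": 0, "hand": -1}, {"tx": 0, "ty": 0, "tz": 0.8, "wx": 0, "wy": 0, "wz": 0, "hand": -1}, {"tx": 0, "ty": 0, "tz": 0.7, "wx": 0, "wy": 0, "wz": 0, "hand": -1}, {"tx": 0, "ty": 0, "tz": 0.4, "wx": 0, "wy": 0, "wz": 0, "hand": -1}, {"tx": 0, "ty": 0, "tz": 0.2, "wx": 0, "wy": 0, "wz": 0, "hand": -1}]}}

```text
t: 19.67
eef_pos: [0.5602, 0.1718, 0.2594]
tcp_rot: [[-0.202, 0.979, -0.003], [0.979, 0.202, -0.001], [0.0, -0.004, -1.0]]
force: [-0.2, -0.2, -2.1]
grip_width: 0.0137
finger_force: 35.0
```

Emit:
{"name": "carry_out", "arguments": {"motion": [{"tx": 0, "ty": 0, "tz": 0.04, "wx": 0, "wy": 0, "wz": 0, "hand": -1}, {"tx": 0, "ty": 0, "tz": 0.04, "wx": 0, "wy": 0, "wz": 0, "hand": -1}, {"tx": 0, "ty": 0, "tz": 0.04, "wx": 0, "wy": 0, "wz": 0, "hand": -1}, {"tx": 0, "ty": 0, "tz": 0.04, "wx": 0, "wy": 0, "wz": 0, "hand": -1}, {"tx": 0, "ty": 0, "tz": 0.04, "wx": 0, "wy": 0, "wz": 0, "hand": -1}, {"tx": 0, "ty": 0, "tz": 0.04, "wx": 0, "wy": 0, "wz": 0, "hand": -1}, {"tx": 0, "ty": 0, "tz": 0.04, "wx": 0, "wy": 0, "wz": 0, "hand": -1}, {"tx": 0, "ty": 0, "tz": 0.04, "wx": 0, "wy": 0, "wz": 0, "hand": -1}]}}

```text
t: 20.33
eef_pos: [0.5611, 0.1718, 0.2539]
tcp_rot: [[-0.202, 0.979, 0.0], [0.979, 0.202, 0.0], [0.0, 0.0, -1.0]]
force: [-0.2, 0.4, -1.7]
grip_width: 0.0137
finger_force: 35.0
```

Not touching yet; a few mm more, slowly.

Emit:
{"name": "carry_out", "arguments": {"motion": [{"tx": 0, "ty": 0, "tz": 0.025, "wx": 0, "wy": 0, "wz": 0, "hand": -1}, {"tx": 0, "ty": 0, "tz": 0.025, "wx": 0, "wy": 0, "wz": 0, "hand": -1}, {"tx": 0, "ty": 0, "tz": 0.025, "wx": 0, "wy": 0, "wz": 0, "hand": -1}, {"tx": 0, "ty": 0, "tz": 0.025, "wx": 0, "wy": 0, "wz": 0, "hand": -1}, {"tx": 0, "ty": 0, "tz": 0.025, "wx": 0, "wy": 0, "wz": 0, "hand": -1}, {"tx": 0, "ty": 0, "tz": 0.025, "wx": 0, "wy": 0, "wz": 0, "hand": -1}, {"tx": 0, "ty": 0, "tz": 0.02, "wx": 0, "wy": 0, "wz": 0, "hand": -1}, {"tx": 0, "ty": 0, "tz": 0, "wx": 0, "wy": 0, "wz": 0, "hand": -1}]}}

```text
t: 21.0
eef_pos: [0.5609, 0.1718, 0.2503]
tcp_rot: [[-0.202, 0.979, 0.0], [0.979, 0.202, 0.0], [0.0, 0.001, -1.0]]
force: [-0.2, -0.2, 1.6]
grip_width: 0.0138
finger_force: 35.0
```

Emit:
{"name": "carry_out", "arguments": {"motion": [{"tx": 0, "ty": 0, "tz": 0.02, "wx": 0, "wy": 0, "wz": 0, "hand": -1}, {"tx": 0, "ty": 0, "tz": 0.02, "wx": 0, "wy": 0, "wz": 0, "hand": -1}, {"tx": 0, "ty": 0, "tz": 0.02, "wx": 0, "wy": 0, "wz": 0, "hand": -1}, {"tx": 0, "ty": 0, "tz": 0.02, "wx": 0, "wy": 0, "wz": 0, "hand": -1}, {"tx": 0, "ty": 0, "tz": 0, "wx": 0, "wy": 0, "wz": 0, "hand": -1}, {"tx": 0, "ty": 0, "tz": 0, "wx": 0, "wy": 0, "wz": 0, "hand": -1}, {"tx": 0, "ty": 0, "tz": 0, "wx": 0, "wy": 0, "wz": 0, "hand": -1}, {"tx": 0, "ty": 0, "tz": 0, "wx": 0, "wy": 0, "wz": 0, "hand": -1}]}}

```text
t: 21.67
eef_pos: [0.5609, 0.1718, 0.25]
tcp_rot: [[-0.202, 0.979, 0.002], [0.979, 0.202, 0.001], [0.0, 0.002, -1.0]]
force: [-3.2, -1.3, 7.2]
grip_width: 0.014
finger_force: 35.0
```

Emit:
{"name": "carry_out", "arguments": {"motion": [{"tx": 0, "ty": -0.04, "tz": -0.05, "wx": 0, "wy": 0, "wz": 0, "hand": -1}, {"tx": 0, "ty": 0, "tz": 0, "wx": 0, "wy": 0, "wz": 0, "hand": -1}, {"tx": 0, "ty": 0, "tz": 0, "wx": 0, "wy": 0, "wz": 0, "hand": -1}, {"tx": 0, "ty": 0, "tz": 0, "wx": 0, "wy": 0, "wz": 0, "hand": -1}, {"tx": 0, "ty": 0, "tz": 0, "wx": 0, "wy": 0, "wz": 0, "hand": -1}, {"tx": 0, "ty": 0, "tz": 0, "wx": 0, "wy": 0, "wz": 0, "hand": -1}, {"tx": 0, "ty": 0, "tz": 0, "wx": 0, "wy": 0, "wz": 0, "hand": -1}, {"tx": 0, "ty": 0, "tz": 0, "wx": 0, "wy": 0, "wz": 0, "hand": -1}], "squeeze": 10}}

```text
t: 22.33
eef_pos: [0.5603, 0.1716, 0.2494]
tcp_rot: [[-0.202, 0.979, 0.001], [0.979, 0.202, 0.0], [0.0, 0.001, -1.0]]
force: [-1.3, -0.6, 5.9]
grip_width: 0.014
finger_force: 10.0
```

```bash
python3 - <<'E'
from go import *
to([.5611,.1717,.2476]);rot(Rs)
E
```

```text
t 22.3333 pos [0.5603 0.1716 0.2494] units [-0.0028  0.0306  0.0726] F [-1.2633 -0.624   5.9298] w 0.013975735692350064
turn units [ 0.0146 -0.0002 -0.0175]
```

Emit:
{"name": "carry_out", "arguments": {"motion": [{"tx": 0, "ty": 0, "tz": -0.02, "wx": 0, "wy": 0, "wz": 0, "hand": -1}, {"tx": 0, "ty": 0, "tz": -0.02, "wx": 0, "wy": 0, "wz": 0, "hand": -1}, {"tx": 0, "ty": 0, "tz": 0, "wx": 0, "wy": 0, "wz": 0, "hand": -0.6}, {"tx": 0, "ty": 0, "tz": 0, "wx": 0, "wy": 0, "wz": 0, "hand": -0.5}, {"tx": 0, "ty": 0, "tz": 0, "wx": 0, "wy": 0, "wz": 0, "hand": -0.3}, {"tx": 0, "ty": 0, "tz": 0, "wx": 0, "wy": 0, "wz": 0, "hand": -0.2}, {"tx": 0, "ty": 0, "tz": 0, "wx": 0, "wy": 0, "wz": 0, "hand": -0.2}, {"tx": 0, "ty": 0, "tz": 0, "wx": 0, "wy": 0, "wz": 0, "hand": -0.2}], "squeeze": 5}}

```text
t: 23.0
eef_pos: [0.56, 0.1716, 0.2496]
tcp_rot: [[-0.202, 0.979, -0.0], [0.979, 0.202, 0.0], [0.0, -0.0, -1.0]]
force: [-0.2, -0.3, -1.0]
grip_width: 0.0371
finger_force: 0.0
```

Emit:
{"name": "carry_out", "arguments": {"motion": [{"tx": 0, "ty": 0, "tz": -0.1, "wx": 0, "wy": 0, "wz": 0, "hand": -0.2}, {"tx": 0, "ty": 0, "tz": -0.2, "wx": 0, "wy": 0, "wz": 0, "hand": -0.2}, {"tx": 0, "ty": 0, "tz": -0.4, "wx": 0, "wy": 0, "wz": 0, "hand": -0.2}, {"tx": 0, "ty": 0, "tz": -0.6, "wx": 0, "wy": 0, "wz": 0, "hand": -0.2}, {"tx": 0, "ty": 0, "tz": -0.8, "wx": 0, "wy": 0, "wz": 0, "hand": -0.2}, {"tx": 0, "ty": 0, "tz": -0.9, "wx": 0, "wy": 0, "wz": 0, "hand": -0.2}, {"tx": 0, "ty": 0, "tz": -0.9, "wx": 0, "wy": 0, "wz": 0, "hand": -0.2}, {"tx": 0, "ty": 0, "tz": -0.9, "wx": 0, "wy": 0, "wz": 0, "hand": -0.2}]}}

```text
t: 23.67
eef_pos: [0.5599, 0.1716, 0.3722]
tcp_rot: [[-0.202, 0.979, 0.002], [0.979, 0.202, 0.0], [0.0, 0.002, -1.0]]
force: [0.4, 0.4, -0.7]
grip_width: 0.0376
finger_force: 0.0
```

```bash
sed -i "s/'top1'\]/'top6']/" y.py; python3 y.py top7; python3 - <<'E'
from go import *
s=camera('side')[:,:,::-1].copy();w=camera('wrist')[:,:,::-1].copy();t=cv2.imread('pics/top7.png')
print(sensors.sense()['force'],sensors.sense()['eef_pos'])
o=np.zeros((600,800,3),np.uint8)
o[:,:400]=cv2.resize(s[100:370,230:410],(400,600));o[:300,400:]=cv2.resize(w,(400,300));o[300:,400:]=cv2.resize(t[130:265,210:390],(400,300));cv2.imwrite('pics/c7.png',o)
E
```

```text
23.6667 [0.55990586 0.17157199 0.37222851] 0.4812142740871164
top0 yellow centroid 178.5081132262924 peak 178.0 151.86962890625
top6 yellow centroid 181.76593835477976 peak 181.5 226.173828125
top7 yellow centroid 178.36685243585728 peak 178.0 312.759765625
[ 0.4468  0.1697 -0.4814] [0.5607 0.1717 0.3729]
```

View pics/c7.png

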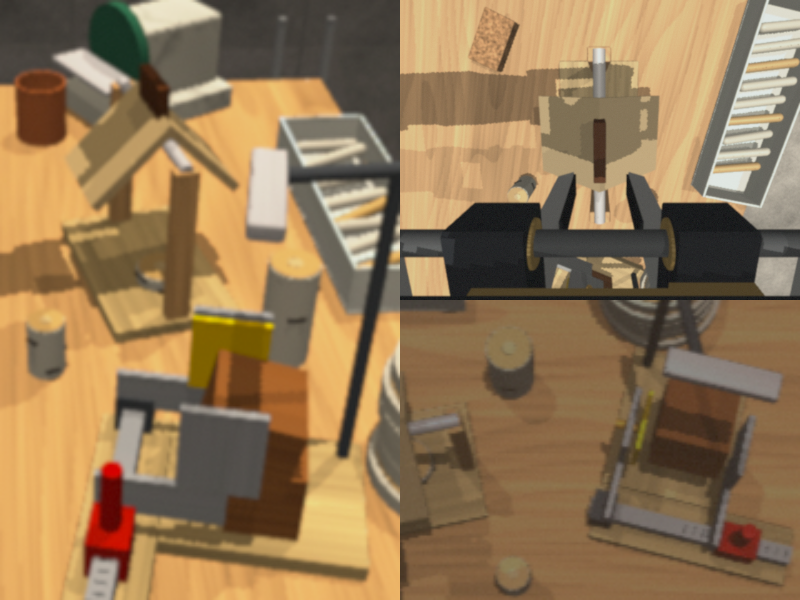

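The roof straddles the bar level and centred, the hand is clear, the plate has sprung back out, and the jaw sits where it was left with the bystanders in place.

```bash
python3 -c "
from station import close_job
print(close_job())"
```

```text
the job is handed in; nothing more can be done
None
```

The job is handed in at about 24 s. The jaw nipped the roof with the yellow plate about 3.3 mm in and was left at a reading of about 57 mm (estimated from the cameras). The roof now straddles the drying bar, level and centred, and the other things look untouched in the final pictures.

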